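# Stack drone-gate tubes in a V-cradle and chock them

## Robot

A 6-joint arm with a two-finger parallel gripper is mounted at the origin on the work surface. World frame = base frame: x ahead of the robot, y to its left, z up, the work surface at z = 0. Lengths are in m, angles in degrees, forces in N, time in s.
With the tool pointing down it reaches from about 0.25 to 0.725 m from the base axis. Payload 9.7 kg.
Tool frame: the origin (TCP) lies between the finger pads; the fingertips stand 17 mm ahead of it and the grasp point (between the pads) lies 2 mm behind it; z points along the fingers, y is the direction in which the jaws open and shut (so a half turn about z gives the same grasp; the last joint's range is limited). The gripper opens to 85 mm and grips with 20 to 120 N. Pads are 22 mm wide; open, the fingers measure 114 mm over their backs; the gripper's body (76 mm by 85 mm) begins 54 mm behind the grasp point. The pads swing forward as they close: fully open they stand 13 mm farther back than shut.
Start: joints at [68.64, 4.979, 10.078, 95.1, 0, 90], TCP at [0.2, 0.512, 0.248] pointing down, gripper open.
Joint ranges: [-179.16, 179.16], [-48.56, 103.87], [-65.8, 70.77], [-126.05, 130.52], [-82.76, 87.17], [-180, 180]. Speed limits (degrees/s): [127.2, 127.2, 147.25, 180, 180, 180].

## Interface

Orientations are given as [roll, pitch, yaw] about the fixed x, y, z axes, in that order (R = Rz(yaw) Ry(pitch) Rx(roll)).
In Python, from workcell import monitor, cams, order gives the robot as it stands. The module is installed in compiled form; this text tells all that it offers.
- The arm moves only by the shell command python3 -m handwheel 'ROWS' [OPENING] [FORCE]. ROWS is JSON, a list of rows, each a list of 6 numbers: the shift along the tool's x, y, z in m, then the turn, a rotation vector about the tool's x, y, z in degrees. In form: [[tx, ty, tz, wx, wy, wz], ...]. A call has exactly 8 rows; each row shifts and turns the commanded pose from where the row before left it, along the tool's axes as they then stand; what a row does not reach is not made up. A row lasts 1/12 s, in which the tool goes at most 41.7 mm and 7.16 degrees, less where a joint would pass 70% of its speed; a pose out of reach is approached as far as the arm can. A call is refused whole if a number of a shift passes 0.0417 or a number of a turn 7.16, either way. A call with a gripper value outside its range is refused whole. OPENING is the opening, from -1 (shut) to 1 (fully open), set as the call begins (- or left out, the last holds). The fingers move at their own pace and stop on an object; FORCE is the grip in N (left out, the last holds). Time passes only in rows, so rows that do not move let the fingers close, or fill a call up. It gives the time, the measured TCP pose, the force and the opening at its end, in the units of the state.
- monitor.get_obs(): the state, without advancing time (a new reading comes with each control period).
- cams.camera(name): name is "scene" or "side" or "wrist"; returns a dict with "img" (480x640x3 uint8, red, green, blue), "depth" (480x640 float32, m along the optical axis (not along the pixel's ray), 0 where there is no reading), "fx", "fy", "cx", "cy" (pixels), "rvec" (rotation vector, rad) and "tvec" (3), from world to camera coordinates, as OpenCV has them; the wrist camera has in their place "tool_from_camera" (4x4, takes a point from camera to tool coordinates, whose origin is the TCP and whose axes are the flange's). Camera axes: x right, y down, z forward; pixel columns grow to the right and rows downward; lengths in m; the calibration is good to about 2 mm. A picture is of the moment at which its call begins: read the wrist's pose just before it.
- order.job_done(): hands the job in, once; it reports no verdict.
The state is a dict: "time": time; "q": joint angles; "qd": joint speeds; "joint_efforts": joint torques, N m; "ee_pos": TCP position; "tcp_rot": TCP orientation; "wrist_force": force on the tool from outside, world axes, zero at the start; "torque": the same for the moment, N m; "opening": finger opening in m.
Only numpy, scipy, OpenCV 4.12 (cv2) and the standard library are available. Lean on these libraries where they do the work, as an engineer would, in place of code of your own. Each camera call takes 0.05 s, during which the arm holds its last target. There are 200 camera calls.

## Task

One aluminium tube already lies in the corner of the plywood cradle. Gently lay the long loose tube on the bed right beside it, touching along its length; then set the wooden chock on the bed with its sloping face up against that tube so the layer cannot roll; last, gently lay the short tube on top, in the valley between the two. Keep tubes and chock square with the cradle and about centred between its ends, let go of everything, and leave the bottom tubes in their seats and the other things on the table alone.

Things in the scene. Friction and masses are not known exactly. Their poses are not given: they have to be found in the camera images.
- cradle: Fixed plywood cradle, 150 mm along x, 245 along y, about 85 high; origin on the table, z up. Two 18 mm saddles at x = -50 and +50 mm over a 10 mm base plate. Their tops form a bed from y = -109 to +90 mm, 40 mm high at y = 0 and falling 6 degrees towards +y, where a steep cheek closes the V. Tubes lie along x. A tube let go on the bed rolls to +y until it meets the next.
- second_seat (a point): Point on the cradle where the axis of a second tube lies when it touches the first: cradle y = 28.1, z = 62.2 mm (first tube's axis: y = 77.8, z = 57.0). A finger needs room beside the first tube, so the second can be let go at about cradle y = 0, axis 65 mm up, and rolls the rest. Axes as the cradle.
- chock_seat (a point): Point on the cradle's bed where the chock's origin lies when its face touches the second tube: cradle y = -38.6, z = 44.1 mm. There the chock's toe points to cradle +y and it leans 6 degrees with the bed. Axes as the cradle.
- top_seat (a point): Point where the axis of a tube resting on top of the two lies: cradle y = 57.4, z = 102.6 mm; the lower tubes' tops are about 16 mm (long) and 21 mm (first) below this height. Axes as the cradle.
- tube_first: Aluminium tube, 50 mm diameter, 200 mm long, 0.4 kg, loose, already lying in the cradle's corner. Origin at mid length on its axis; x along the tube; y and z turn as it rolls.
- tube_long: Loose aluminium tube, 50 mm diameter, 200 mm long, about 0.4 kg, lying on a low grey V-rest. Origin at mid length on its axis; x along the tube; y and z turn as it rolls. At the start its axis is 41 mm above the table.
- tube_short: Loose aluminium tube, 50 mm diameter, 140 mm long, about 0.28 kg, lying on the other grey V-rest. Origin at mid length on its axis; x along the tube; y and z turn as it rolls. At the start its axis is 41 mm above the table.
- chock: Loose wooden chock, 110 mm along x, about 0.3 kg. Origin on its underside below the grip rib. Rib: full length, y = -9 to +9 mm, top 62 mm up. Back at y = -14. In front (+y) a deck 24 mm high to y = 36, then a face sloping down at 60 degrees to the toe at y = 50 on the underside. With the face touching a tube on the same bed, the tube's axis is at y = 64.4, z = 25 mm.
- rest_long: Fixed grey plastic V-rest, 100 x 70 mm, 33 mm high, origin on the table at its centre, x along the tube; holds the long tube at the start. Its two V plates (12 mm thick) are at x = -38 and +38 mm; fingers pass between them.
- rest_short: The same V-rest, holding the short tube at the start.
- handset: Bystander: grey radio handset with two sticks, 110 x 170 x 52 mm, origin under its centre.
- battery: Bystander: black battery block 75 x 40 x 32 mm, origin under its centre.
- driver: Bystander: screwdriver 180 mm long lying on the table.
Things that resemble listed ones, but are neither listed nor needed, are in the scene too. What is shaped like the tube_short but blue is not meant.

How it is judged (in metres and radians):
On the way, in this order (a step that is already met when the one before it is completed fails the run):
1. the long tube lies beside the first tube on the bed, let go (x of tube_first in the frame of cradle between -0.03 and 0.03 m and y of tube_first in the frame of cradle between 0.0728 and 0.0828 m and z of tube_first in the frame of cradle between 0.052 and 0.062 m and angle between the x axis of each of tube_first, tube_long and the x axis of cradle, either way round below 0.07 rad and x of tube_long in the frame of cradle between -0.03 and 0.03 m and y of tube_long in the frame of cradle between 0.0231 and 0.0331 m and z of tube_long in the frame of cradle between 0.0572 and 0.0672 m and contact force between tube_long and the fingers below 0.1 N and linear speed of tube_long below 0.03 m/s), for 0.2 s.
2. the chock stands on the bed against the long tube, let go (x of tube_long in the frame of cradle between -0.03 and 0.03 m and y of tube_long in the frame of cradle between 0.0231 and 0.0331 m and z of tube_long in the frame of cradle between 0.0572 and 0.0672 m and angle between the x axis of tube_long and the x axis of cradle, either way round below 0.07 rad and x of chock in the frame of cradle between -0.035 and 0.035 m and y of chock in the frame of cradle between -0.0436 and -0.0346 m and z of chock in the frame of cradle between 0.0391 and 0.0491 m and angle between the x axis of chock and the x axis of cradle, either way round below 0.1 rad and angle between chock's own z axis and vertical below 0.18 rad and y of tube_long in the frame of chock above 0 m and contact force between chock and the fingers below 0.1 N and linear speed of chock below 0.03 m/s), for 0.2 s.
3. the short tube lies on top between the two, let go (x of tube_long in the frame of cradle between -0.03 and 0.03 m and y of tube_long in the frame of cradle between 0.0231 and 0.0331 m and z of tube_long in the frame of cradle between 0.0572 and 0.0672 m and angle between the x axis of each of tube_long, tube_short and the x axis of cradle, either way round below 0.07 rad and x of tube_short in the frame of cradle between -0.04 and 0.04 m and y of tube_short in the frame of cradle between 0.0514 and 0.0634 m and z of tube_short in the frame of cradle between 0.0966 and 0.1086 m and contact force between tube_short and the fingers below 0.1 N and linear speed of tube_short below 0.03 m/s), for 0.2 s.
At the end, for the whole second after the job is handed in: First tube in its corner, long tube beside it (axes within 5 mm), chock on the bed with its face within 5 mm of the long tube, short tube in the valley on top (6 mm); all square within 4 to 6 degrees, within 30 to 40 mm of centred, let go, at rest (all of step 3 and x of tube_first in the frame of cradle between -0.03 and 0.03 m and y of tube_first in the frame of cradle between 0.0728 and 0.0828 m and z of tube_first in the frame of cradle between 0.052 and 0.062 m and angle between the x axis of tube_first and the x axis of cradle, either way round below 0.07 rad and x of chock in the frame of cradle between -0.035 and 0.035 m and y of chock in the frame of cradle between -0.0436 and -0.0346 m and z of chock in the frame of cradle between 0.0391 and 0.0491 m and angle between the x axis of chock and the x axis of cradle, either way round below 0.1 rad and angle between chock's own z axis and vertical below 0.18 rad and y of tube_long in the frame of chock above 0 m and contact force between each of tube_first, tube_long, chock and the fingers below 0.1 N and linear speed of each of tube_first, tube_long, chock below 0.03 m/s); the robot touches nothing.
It fails at once if the first tube is knocked or lifted out of its corner (distance of tube_first from where it was at the start of the episode above 0.03 m).
It fails at once if a bystander is disturbed (distance of any of handset, battery, driver from where it was at the start of the episode above 0.03 m).
It fails at once if a tube is dropped or slammed on the cradle (contact force between tube_long and cradle above 80 N or contact force between tube_short and tube_long above 80 N).
It also fails if it takes over 72 s, if anything falls off the work surface, if the arm or the gripper's body presses on something with over 40 N, if the wrist force passes 120 N, or if a joint passes its speed limit or range.

## Working session

There is one attempt and no reset: what is moved stays moved. The work goes in short steps, Python scripts to look and compute and a shell command to move; the robot and the scene stay as the last step left them, time stands still between calls to the robot, and variables do not carry over. Pictures are saved under pics/ and viewed, about 8 in all and at most 12, crops included, and the job is handed in when it is done.

```bash
mkdir -p pics; cat > h.py <<'E'
import numpy as np, cv2
from scipy.spatial.transform import Rotation as Ro
from workcell import monitor, cams, order
def tool():
    o=monitor.get_obs(); T=np.eye(4)
    T[:3,:3]=Ro.from_euler('xyz',o['tcp_rot'],degrees=True).as_matrix(); T[:3,3]=o['ee_pos']; return T,o
def shot(name,fn=None):
    T,o=tool(); c=cams.camera(name); d=c['depth']
    v,u=np.mgrid[:480,:640]
    P=np.stack([(u-c['cx'])/c['fx']*d,(v-c['cy'])/c['fy']*d,d],-1)
    if name=='wrist':
        M=T@np.array(c['tool_from_camera']); W=P@M[:3,:3].T+M[:3,3]
    else:
        R=Ro.from_rotvec(np.ravel(c['rvec'])).as_matrix(); W=(P-np.ravel(c['tvec']))@R
    W[d==0]=np.nan
    if fn: cv2.imwrite('pics/'+fn,cv2.cvtColor(c['img'],cv2.COLOR_RGB2BGR))
    return c['img'],W
E
python3 - <<'E'
from h import *
T,o=tool(); print({k:np.round(v,3) for k,v in o.items()})
for n in('scene','side'):
    i,W=shot(n,n+'.png'); np.savez(''+n,i=i,W=W)
E
```

```text
{'time': np.float64(0.0), 'q': array([6.8639e+01, 5.0120e+00, 1.0032e+01, 9.5099e+01, 2.0000e-03,
       8.9999e+01]), 'qd': array([ 0.023, -0.025, -0.007,  0.005,  0.023, -0.075]), 'joint_efforts': array([ 1.0000e-03, -5.2039e+01,  4.6481e+01,  1.6000e-02,  0.0000e+00,
       -0.0000e+00]), 'ee_pos': array([0.2  , 0.512, 0.248]), 'tcp_rot': array([-1.79922e+02, -2.00000e-03,  1.58639e+02]), 'wrist_force': array([ 0.019, -0.512, -1.675]), 'torque': array([-0.028,  0.044,  0.042]), 'opening': np.float64(0.085)}
```

View pics/scene.png

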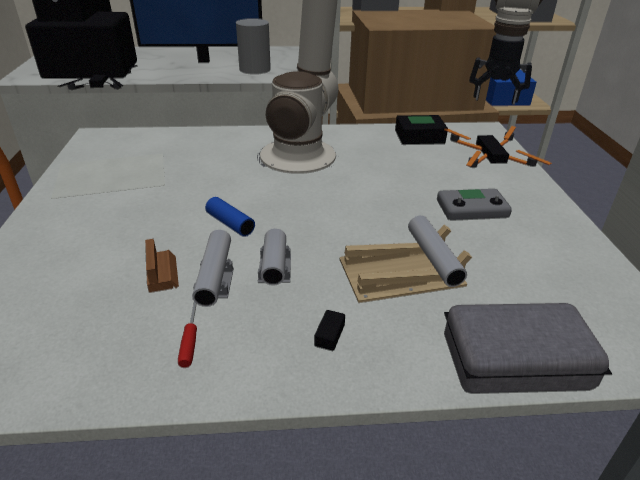

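View pics/side.png

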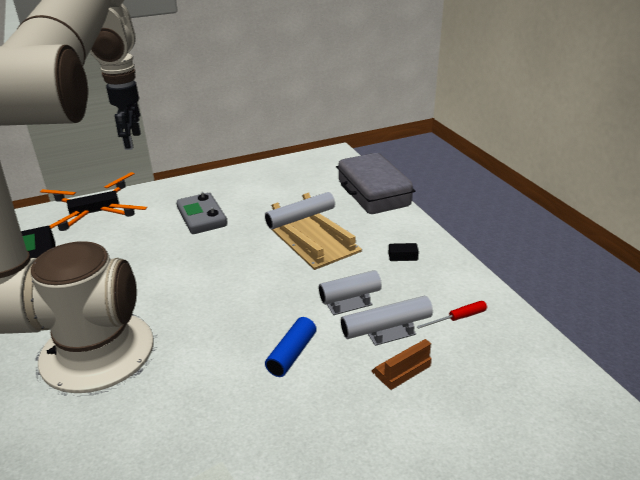

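The scene view shows the long grey tube on its rest at (212,268), the short grey tube at (274,255), the chock at (162,265) and the cradle at (405,262) with the first tube at (436,250). The blue tube at (230,215) has no rest, so it's the decoy. The side view agrees: long tube (386,317), short tube (350,290), chock (402,363) and blue tube (291,347).

```bash
cat > m.py <<'E'
from h import *
from scipy.optimize import least_squares
S={n:np.load(n+'.npz') for n in('scene','side')}
def at(n,u,v): return np.nanmedian(S[n]['W'][v-2:v+3,u-2:u+3].reshape(-1,3),0)
P=np.vstack([S[n]['W'][::1,::1].reshape(-1,3) for n in S]); C=np.vstack([S[n]['i'].reshape(-1,3) for n in S]).astype(int)
k=np.isfinite(P).all(1); P=P[k];C=C[k]
def cyl(c,yaw0,L,zmin,zc=None,r=.025):
    c=np.array(c); d=np.array([np.cos(yaw0),np.sin(yaw0)]);n=np.array([-d[1],d[0]])
    for it in range(4):
        q=P[:,:2]-c; m=(abs(q@d)<L/2+.02)&(abs(q@n)<.032)&(P[:,2]>zmin)&(P[:,2]<zmin+.06)
        A=P[m]; 
        def f(p):
            dd=np.array([np.cos(p[2]),np.sin(p[2])]); nn=np.array([-dd[1],dd[0]])
            return np.hypot((A[:,:2]-p[:2])@nn,A[:,2]-p[3])-r
        s=least_squares(f,[*c,np.arctan2(d[1],d[0]),zmin+.01],loss='soft_l1',f_scale=.002).x
        g=abs(f(s))<.004; d=np.array([np.cos(s[2]),np.sin(s[2])]);n=np.array([-d[1],d[0]])
        t=(A[g,:2]-s[:2])@d; lo,hi=np.percentile(t,[.5,99.5]); c=s[:2]+d*(lo+hi)/2
    return c.round(4),np.degrees(s[2]).round(2),s[3].round(4),'len',(hi-lo).round(4),g.sum(),A[g].shape
E
python3 - <<'E'
from m import *
for nm,u,v in [('long',214,262),('short',275,250),('chockrib',151,262),('first',436,248),('hand',475,203),('batt',330,328),('drv',188,345),('case',520,340),('blue',229,215)]:
    print(nm,at('scene',u,v).round(3))
for nm,a,b,L,z in [('long',(219,238),(207,290),.2,.03),('short',(275,238),(273,270),.14,.03),('first',(418,225),(452,270),.2,.05)]:
    pa,pb=at('scene',*a),at('scene',*b); d=(pb-pa)[:2]; print(nm,pa.round(3),pb.round(3),cyl((pa+pb)[:2]/2,np.arctan2(d[1],d[0]),L,z))
# cradle: wood-coloured pts
def box(n,u0,v0,u1,v1,cond):
    W=S[n]['W'][v0:v1,u0:u1].reshape(-1,3); I=S[n]['i'][v0:v1,u0:u1].reshape(-1,3).astype(int); m=cond(W,I)&np.isfinite(W).all(1); return W[m]
wood=lambda W,I:(I[:,0]-I[:,2]>30)
A=np.vstack([box('scene',335,215,475,300,wood),box('side',265,185,365,270,wood)])
print('cradle n',len(A)); 
for lo,hi in [(.003,.018)]:
    B=A[(A[:,2]>lo)&(A[:,2]<hi)]; r=cv2.minAreaRect((B[:,:2]*1000).astype(np.float32)); print('base',r)
Cc=np.vstack([box('scene',140,232,182,295,wood),box('side',365,335,435,390,wood)])
for lo,hi in [(.053,.07),(.003,.07),(.02,.03)]:
    B=Cc[(Cc[:,2]>lo)&(Cc[:,2]<hi)]; print('chock',lo,hi,len(B),B.mean(0).round(4),cv2.minAreaRect((B[:,:2]*1000).astype(np.float32)))
E
```

```text
long [ 0.619 -0.195  0.063]
short [ 0.587 -0.069  0.065]
chockrib [ 0.609 -0.324  0.061]
first [0.614 0.272 0.078]
hand [0.37  0.447 0.034]
batt [0.788 0.031 0.031]
drv [ 0.808 -0.227  0.024]
case [0.888 0.34  0.085]
blue [ 0.41  -0.18   0.044]
long [ 0.535 -0.192  0.065] [ 0.701 -0.201  0.059] (array([ 0.6013, -0.2033]), np.float64(-3.55), np.float64(0.0403), 'len', np.float64(0.2009), np.int64(3300), (3300, 3))
short [ 0.54  -0.069  0.065] [ 0.644 -0.074  0.057] (array([ 0.5737, -0.0743]), np.float64(-2.55), np.float64(0.0402), 'len', np.float64(0.1413), np.int64(2011), (2011, 3))
first [0.522 0.255 0.076] [0.689 0.284 0.077] (array([0.5893, 0.2785]), np.float64(9.23), np.float64(0.0556), 'len', np.float64(0.2027), np.int64(2304), (2304, 3))
cradle n 7408
base ((598.3428344726562, 202.79742431640625), (157.92120361328125, 251.63034057617188), 9.466621398925781)
chock 0.053 0.07 740 [ 0.5772 -0.3368  0.0603] ((579.358154296875, -336.1719055175781), (117.75938415527344, 24.252822875976562), 13.11703872680664)
chock 0.003 0.07 2680 [ 0.5769 -0.3301  0.0337] ((574.8525390625, -319.7166748046875), (119.20426177978516, 67.40913391113281), 12.607067108154297)
chock 0.02 0.03 831 [ 0.5735 -0.3233  0.0236] ((574.8536987304688, -324.37042236328125), (116.33976745605469, 57.21476745605469), 12.759510040283203)
```

```bash
cat > go.py <<'E'
import sys
from h import *
from scipy.linalg import logm,expm
def plan(p,yaw,n,tilt=0):
    "one row, to be repeated n times; yaw of tool x, tilt about tool x"
    T,o=tool(); G=np.eye(4); G[:3,:3]=(Ro.from_euler('xyz',[180,0,yaw],degrees=True)*Ro.from_rotvec([tilt,0,0],degrees=True)).as_matrix(); G[:3,3]=p
    D=expm(np.real(logm(np.linalg.inv(T)@G))/n); r=np.r_[D[:3,3].round(4),Ro.from_matrix(D[:3,:3]).as_rotvec(degrees=True).round(2)]
    print(n,'x',r.tolist(),'| q',np.round(o['q'],1),'pos',np.round(o['ee_pos'],4),'rot',np.round(o['tcp_rot'],2),'F',np.round(o['wrist_force'],1),'op',round(o['opening'],4),'t',round(o['time'],2))
if __name__=='__main__':
    a=[float(x) for x in sys.argv[1:]]; plan(a[:3],a[3],int(a[4]),a[5] if len(a)>5 else 0)
E
python3 go.py .601 -.203 .2 176.45 24
python3 -c "
import cv2;i=cv2.imread('pics/scene.png')[190:320,130:310];cv2.imwrite('pics/crop.png',cv2.resize(i,None,fx=4,fy=4,interpolation=2))"
```

```text
24 x [-0.023, -0.0254, 0.002, -0.0, -0.0, -0.74] | q [68.6  5.  10.  95.1  0.  90. ] pos [0.2002 0.5121 0.2477] rot [-179.93   -0.    158.65] F [-0.6 -0.3  0.9] op 0.0857 t 0.1
```

View pics/crop.png

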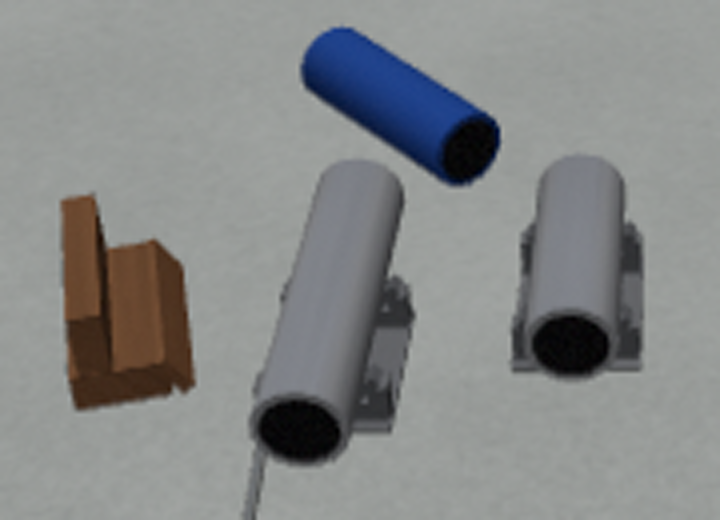

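Crop (4x, origin 130,190): the aluminium short tube on its V-rest is at (580,265), which is scene (275,256), and it fits the description. The blue tube at (400,105), scene (230,216), lies bare on the table and isn't meant. The long tube is at (330,310), with the driver's shaft at its near end (255,480). The chock's toe points right, which is world +y.

```bash
for i in 1 2 3; do python3 -m handwheel '[[-0.023,-0.0254,0.002,0,0,-0.74],[-0.023,-0.0254,0.002,0,0,-0.74],[-0.023,-0.0254,0.002,0,0,-0.74],[-0.023,-0.0254,0.002,0,0,-0.74],[-0.023,-0.0254,0.002,0,0,-0.74],[-0.023,-0.0254,0.002,0,0,-0.74],[-0.023,-0.0254,0.002,0,0,-0.74],[-0.023,-0.0254,0.002,0,0,-0.74]]' 1; done
python3 - <<'E'
from h import *
i,W=shot('wrist','w1.png'); np.savez('w1',i=i,W=W)
E
python3 go.py .601 -.203 .2 176.45 8
```

```text
time: 0.77
ee_pos: [0.3092, 0.2591, 0.232]
tcp_rot: [-180.0, -0.0, 164.6]
wrist_force: [0.8, -0.3, 0.5]
opening: 0.0852
time: 1.43
ee_pos: [0.4436, 0.02, 0.2161]
tcp_rot: [180.0, 0.0, 170.5]
wrist_force: [0.0, 0.1, 0.1]
opening: 0.0856
time: 2.1
ee_pos: [0.6019, -0.2036, 0.1996]
tcp_rot: [180.0, -0.0, 176.4]
wrist_force: [0.5, 0.4, 1.0]
opening: 0.0853
8 x [0.0004, 0.0005, -0.0004, -0.01, -0.02, -0.01] | q [-18.9  16.9  18.   91.3  -0.1 -15.3] pos [ 0.6043 -0.2076  0.1965] rot [-1.7996e+02 -1.3000e-01  1.7636e+02] F [-5.  -0.6 -2.8] op 0.0854 t 2.15
```

View pics/w1.png

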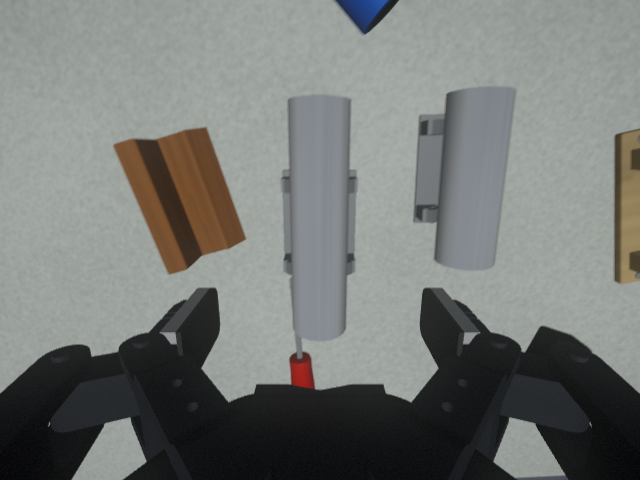

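The wrist view shows the long tube at (320,215) with the V plates at rows 180 and 263, the chock at (180,200), the short tube at (475,180) and the driver's handle at (300,370). The fingers will straddle the tube. I'll let the arm settle, then re-measure everything from this close view.

```bash
python3 -m handwheel '[[0,0,0,0,0,0],[0,0,0,0,0,0],[0,0,0,0,0,0],[0,0,0,0,0,0],[0,0,0,0,0,0],[0,0,0,0,0,0],[0,0,0,0,0,0],[0,0,0,0,0,0]]'
python3 - <<'E'
from h import *
i,W=shot('wrist'); np.savez('w1',i=i,W=W)
import m
m.P=W.reshape(-1,3); m.P=m.P[np.isfinite(m.P).all(1)]
print('table z',np.nanmedian(W[20:80,100:250,2]))
a=m.cyl((.601,-.203),np.radians(-3.5),.2,.03); b=m.cyl((.574,-.074),np.radians(-2.5),.14,.03); print(a);print(b)
I=i.astype(int); k=np.isfinite(W).all(2)
wood=(I[...,0]-I[...,2]>30)&k; wood[:, 300:]=False; wood[300:]=False
for lo,hi in((.053,.07),(.018,.03),(.003,.07)):
    B=W[wood&(W[...,2]>lo)&(W[...,2]<hi)]; print('chock',len(B),cv2.minAreaRect((B[:,:2]*1000).astype(np.float32)))
for c,y in((a[0],a[1]),(b[0],b[1])):
    d=np.array([np.cos(np.radians(y)),np.sin(np.radians(y))]);n=np.array([-d[1],d[0]]); q=W[...,:2]-c
    s=k&(abs(q@n)>.027)&(abs(q@n)<.04)&(W[...,2]>.022)&(W[...,2]<.04)&(abs(q@d)<.12)
    print('plates t hist',np.histogram((q@d)[s],np.arange(-.1,.101,.01))[0])
E
python3 go.py .601 -.203 .2 176.45 8
```

```text
time: 2.82
ee_pos: [0.6012, -0.2017, 0.2007]
tcp_rot: [-180.0, 0.0, 176.4]
wrist_force: [0.3, 0.3, -0.5]
opening: 0.0853
table z -0.000952149620522591
(array([ 0.5984, -0.2024]), np.float64(-3.57), np.float64(0.0401), 'len', np.float64(0.1972), np.int64(14023), (14023, 3))
(array([ 0.5708, -0.0736]), np.float64(-2.47), np.float64(0.0404), 'len', np.float64(0.1381), np.int64(11722), (11722, 3))
chock 3018 ((575.1986694335938, -333.9071350097656), (109.14678192138672, 19.212251663208008), 12.8624267578125)
chock 4375 ((570.0473022460938, -310.5662841796875), (109.63701629638672, 31.92313003540039), 12.147876739501953)
chock 9043 ((571.1142578125, -315.5483703613281), (109.63345336914062, 57.32387161254883), 12.534697532653809)
plates t hist [  0   0   0   0   0   0 121  90   0   0   0   0   0  35 140  16   0   0
   0   0]
plates t hist [  0   0   0   0  13 152  14   0   0   0   0   0  74  84   0   0   0   0
   0   0]
8 x [0.0, -0.0002, 0.0001, -0.0, 0.0, -0.0] | q [-18.6  16.1  17.5  91.4  -0.  -15. ] pos [ 0.6013 -0.2018  0.2006] rot [-1.7999e+02  2.0000e-02  1.7642e+02] F [-0.1 -0.  -0.8] op 0.0854 t 2.87
```

```bash
python3 -m handwheel '[[0.0003,-0.0001,0.022,0,0,0],[0.0003,-0.0001,0.022,0,0,0],[0.0003,-0.0001,0.022,0,0,0],[0.0003,-0.0001,0.022,0,0,0],[0.0003,-0.0001,0.022,0,0,0],[0.0003,-0.0001,0.022,0,0,0],[0.0003,-0.0001,0.012,0,0,0],[0,0,0.0115,0,0,0]]' && python3 -m handwheel '[[0,0,0,0,0,0],[0,0,0,0,0,0],[0,0,0,0,0,0],[0,0,0,0,0,0],[0,0,0,0,0,0],[0,0,0,0,0,0],[0,0,0,0,0,0],[0,0,0,0,0,0]]' -1 50 && python3 -m handwheel '[[0,0,0,0,0,0],[0,0,0,0,0,0],[0,0,-0.005,0,0,0],[0,0,-0.015,0,0,0],[0,0,-0.03,0,0,0],[0,0,-0.03,0,0,0],[0,0,-0.03,0,0,0],[0,0,-0.03,0,0,0]]'
python3 - <<'E'
from go import *
# cradle frame estimate
y=np.radians(9.35);d=np.array([np.cos(y),np.sin(y)]);n=np.array([-d[1],d[0]])
O=.624*d+.1015*n; print('O',O.round(4),'drop y=0 ->',O)
plan([*O,.2],180+9.35,24)
E
```

```text
time: 3.53
ee_pos: [0.5987, -0.2025, 0.0437]
tcp_rot: [180.0, -0.1, 176.4]
wrist_force: [0.3, 0.1, 0.2]
opening: 0.0857
time: 4.2
ee_pos: [0.6, -0.2031, 0.0467]
tcp_rot: [-179.9, 0.2, 176.4]
wrist_force: [-1.1, -2.3, 6.1]
opening: 0.0483
time: 4.87
ee_pos: [0.5988, -0.2022, 0.1861]
tcp_rot: [180.0, -0.0, 176.4]
wrist_force: [1.0, -0.5, -4.2]
opening: 0.0482
O [0.5992 0.2015] drop y=0 -> [0.59921954 0.20152963]
24 x [-0.0008, 0.0168, -0.0006, 0.0, -0.0, -0.54] | q [-18.7  15.7  15.4  89.8   0.  -15.1] pos [ 0.5988 -0.2022  0.1861] rot [ 1.7997e+02 -4.0000e-02  1.7641e+02] F [ 1.  -0.5 -4.2] op 0.0482 t 4.87
```

```bash
python3 -m handwheel '[[-0.0012,0.0252,-0.002,0,0,-0.81],[-0.0012,0.0252,-0.002,0,0,-0.81],[-0.0012,0.0252,-0.002,0,0,-0.81],[-0.0012,0.0252,-0.002,0,0,-0.81],[-0.0012,0.0252,-0.002,0,0,-0.81],[-0.0012,0.0252,-0.002,0,0,-0.81],[-0.0012,0.0252,-0.002,0,0,-0.81],[-0.0012,0.0252,-0.002,0,0,-0.81]]' && python3 -m handwheel '[[-0.0012,0.0252,0,0,0,-0.81],[-0.0012,0.0252,0,0,0,-0.81],[-0.0012,0.0252,0,0,0,-0.81],[-0.0012,0.0252,0,0,0,-0.81],[-0.0012,0.0252,0,0,0,-0.81],[-0.0012,0.0252,0,0,0,-0.81],[-0.0012,0.0252,0,0,0,-0.81],[-0.0012,0.0252,0,0,0,-0.81]]' && python3 -m handwheel '[[0,0,0,0,0,0],[0,0,0,0,0,0],[0,0,0,0,0,0],[0,0,0,0,0,0],[0,0,0,0,0,0],[0,0,0,0,0,0],[0,0,0,0,0,0],[0,0,0,0,0,0]]'
python3 - <<'E'
from go import *
i,W=shot('wrist','w2.png'); np.savez('w2',i=i,W=W)
import m
m.P=W.reshape(-1,3); m.P=m.P[np.isfinite(m.P).all(1)]
print('first',m.cyl((.589,.2785),np.radians(9.3),.2,.05))
I=i.astype(int);k=np.isfinite(W).all(2)&(I[...,0]-I[...,2]>25)
B=W[k&(W[...,2]>.003)&(W[...,2]<.018)]; print('base',len(B),cv2.minAreaRect((B[:,:2]*1000).astype(np.float32)))
y=np.radians(9.35);d=np.array([np.cos(y),np.sin(y)]);n=np.array([-d[1],d[0]]);O=np.array([.5992,.2015])
q=W[...,:2]-O; u=q@d; v=q@n
s=k&(W[...,2]>.03)&(W[...,2]<.06)&(v>-.12)&(v<.05); print('saddle u hist',[(round(a,3),c) for a,c in zip(np.arange(-.1,.1,.005),np.histogram(u[s],np.arange(-.1,.101,.005))[0]) if c])
print('bed v range',np.percentile(v[s],[0.5,99.5]))
plan([*O,.2],189.35,8)
E
```

```text
time: 5.53
ee_pos: [0.6111, 0.0002, 0.2007]
tcp_rot: [180.0, -0.0, -177.1]
wrist_force: [1.7, -0.8, -4.2]
opening: 0.0484
time: 6.2
ee_pos: [0.6004, 0.2016, 0.2006]
tcp_rot: [180.0, -0.0, -170.6]
wrist_force: [0.0, -0.5, -3.5]
opening: 0.0483
time: 6.87
ee_pos: [0.601, 0.1998, 0.2008]
tcp_rot: [180.0, 0.0, -170.7]
wrist_force: [0.0, 0.5, -4.4]
opening: 0.0484
first (array([0.5704, 0.2763]), np.float64(9.22), np.float64(0.056), 'len', np.float64(0.1661), np.int64(13256), (13256, 3))
base 6288 ((581.9142456054688, 204.15013122558594), (122.53190612792969, 244.7294158935547), 9.354641914367676)
saddle u hist [(np.float64(-0.065), np.int64(224)), (np.float64(-0.06), np.int64(406)), (np.float64(-0.055), np.int64(435)), (np.float64(-0.05), np.int64(437)), (np.float64(-0.045), np.int64(50)), (np.float64(0.035), np.int64(530)), (np.float64(0.04), np.int64(328)), (np.float64(0.045), np.int64(313)), (np.float64(0.05), np.int64(255)), (np.float64(0.055), np.int64(15))]
bed v range [-0.10859333 -0.05588532]
8 x [0.0002, 0.0002, 0.0001, 0.0, 0.0, -0.0] | q [18.4 16.  17.4 91.5  0.   9.1] pos [0.601  0.1999 0.2008] rot [ 180.      0.   -170.67] F [ 0.2 -0.1 -3.7] op 0.0481 t 6.92
```

View pics/w2.png

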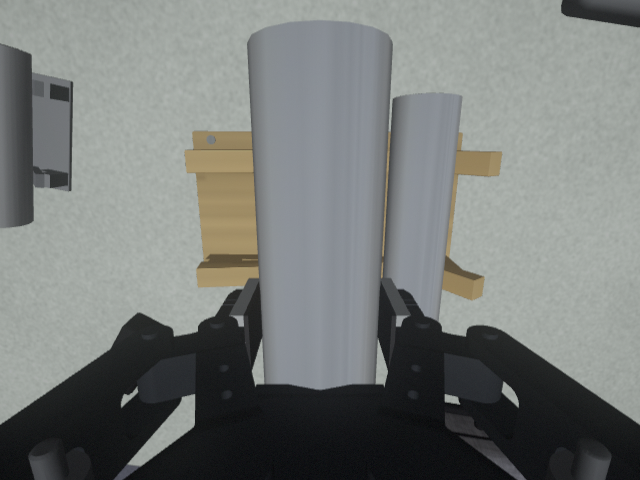

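The tube hangs straight in the grip at (320,200), the first tube is at (425,190), and the saddles are at rows 160 and 272.

```bash
python3 - <<'E'
from go import *
import m
m.P=np.load('w2.npz')['W'].reshape(-1,3); m.P=m.P[np.isfinite(m.P).all(1)]
print('held',m.cyl((.6,.2),np.radians(9.35),.2,.19)); print('near end u cropped')
plan([.5942,.2012,.0695],189.35,8)
E
```

```text
held (array([0.5631, 0.1941]), np.float64(9.36), np.float64(0.1946), 'len', np.float64(0.1232), np.int64(47255), (47255, 3))
near end u cropped
8 x [0.0008, 0.0003, 0.0164, 0.0, 0.0, -0.0] | q [18.4 16.  17.4 91.5  0.   9.1] pos [0.601  0.1999 0.2008] rot [ 180.      0.   -170.67] F [ 0.2 -0.1 -3.7] op 0.0481 t 6.92
```

```bash
python3 -m handwheel '[[0.001,0.0003,0.02,0,0,0],[0.001,0.0003,0.02,0,0,0],[0.001,0.0003,0.02,0,0,0],[0.001,0.0003,0.02,0,0,0],[0.001,0.0003,0.02,0,0,0],[0.001,0.0003,0.014,0,0,0],[0.001,0.0003,0.009,0,0,0],[0,0,0.004,0,0,0]]' && python3 -m handwheel '[[0,0,0,0,0,0],[0,0,0,0,0,0],[0,0,0,0,0,0],[0,0,0.0005,0,0,0],[0,0,0.0005,0,0,0],[0,0,0.0005,0,0,0],[0,0,0,0,0,0],[0,0,0,0,0,0]]'; python3 go.py .5942 .2012 .0705 189.35 8
```

```text
time: 7.58
ee_pos: [0.593, 0.2009, 0.0723]
tcp_rot: [-180.0, -0.1, -170.6]
wrist_force: [0.7, -0.8, -4.0]
opening: 0.0482
time: 8.25
ee_pos: [0.5937, 0.2011, 0.0723]
tcp_rot: [-180.0, 0.0, -170.6]
wrist_force: [0.7, 0.0, -4.4]
opening: 0.0481
8 x [-0.0001, -0.0, 0.0002, -0.0, 0.0, 0.0] | q [18.7 15.6  2.8 77.2 -0.   9.4] pos [0.5937 0.2011 0.0723] rot [-180.      0.   -170.64] F [ 0.7  0.  -4.4] op 0.0481 t 8.25
```

```bash
python3 -m handwheel '[[0,0,0.0004,0,0,0],[0,0,0.0004,0,0,0],[0,0,0.0004,0,0,0],[0,0,0.0004,0,0,0],[0,0,0.0004,0,0,0],[0,0,0,0,0,0],[0,0,0,0,0,0],[0,0,0,0,0,0]]'
```

```text
time: 8.92
ee_pos: [0.5937, 0.2012, 0.0705]
tcp_rot: [180.0, 0.0, -170.6]
wrist_force: [-1.3, 0.4, -1.4]
opening: 0.0487
```

The bed carries most of the weight now. I'll release gently and rise straight up.

```bash
python3 -m handwheel '[[0,0,0.0005,0,0,0],[0,0,0,0,0,0],[0,0,0,0,0,0],[0,0,0,0,0,0],[0,0,0,0,0,0],[0,0,0,0,0,0],[0,0,0,0,0,0],[0,0,0,0,0,0]]' 0.5 && python3 -m handwheel '[[0,0,-0.005,0,0,0],[0,0,-0.005,0,0,0],[0,0,-0.005,0,0,0],[0,0,-0.01,0,0,0],[0,0,-0.02,0,0,0],[0,0,-0.03,0,0,0],[0,0,-0.03,0,0,0],[0,0,-0.03,0,0,0]]' && python3 -m handwheel '[[0,0,0,0,0,0],[0,0,0,0,0,0],[0,0,0,0,0,0],[0,0,0,0,0,0],[0,0,0,0,0,0],[0,0,0,0,0,0],[0,0,0,0,0,0],[0,0,0,0,0,0]]' 1
cat > chk.py <<'E'
from go import *
import m
O=np.array([.5942,.2012]); y=np.radians(9.35);d=np.array([np.cos(y),np.sin(y)]);n=np.array([-d[1],d[0]])
def w(u,v): return O+u*d+v*n
def chk(names,cam=('scene','side')):
    Q=[shot(c)[1].reshape(-1,3) for c in cam]; m.P=np.vstack(Q); m.P=m.P[np.isfinite(m.P).all(1)]
    for nm,v,z,L in names:
        r=m.cyl(w(0,v),y,L,z); print(nm,'u,v',((r[0]-O)@d).round(4),((r[0]-O)@n).round(4),'yaw',r[1],'z',r[2],r[3:6])
E
python3 - <<'E'
from chk import *
chk([('first',.0778,.055,.2),('long',.0281,.06,.2)])
i,W=shot('wrist','w3.png'); np.savez('w3',i=i,W=W)
plan([.5745,-.336,.2],192.7,24)
E
```

```text
time: 9.58
ee_pos: [0.5938, 0.2013, 0.0699]
tcp_rot: [180.0, 0.0, -170.6]
wrist_force: [-0.1, 0.6, 0.1]
opening: 0.0642
time: 10.25
ee_pos: [0.5934, 0.201, 0.2071]
tcp_rot: [-180.0, 0.0, -170.6]
wrist_force: [0.7, -0.1, 0.1]
opening: 0.0639
time: 10.92
ee_pos: [0.5936, 0.2011, 0.2044]
tcp_rot: [-180.0, -0.0, -170.6]
wrist_force: [0.0, 1.4, 0.4]
opening: 0.0854
first u,v 0.0074 0.0769 yaw 9.2 z 0.0556 ('len', np.float64(0.2034), np.int64(1701))
long u,v 0.0019 0.0291 yaw 9.39 z 0.0618 ('len', np.float64(0.2039), np.int64(2297))
24 x [0.005, -0.0218, 0.0002, 0.0, -0.0, -0.14] | q [18.7 15.1 16.8 91.7  0.   9.4] pos [0.5937 0.2011 0.2047] rot [ 1.8000e+02 -1.0000e-02 -1.7064e+02] F [-0.1 -0.5 -0.4] op 0.0852 t 11.07
```

View pics/w3.png

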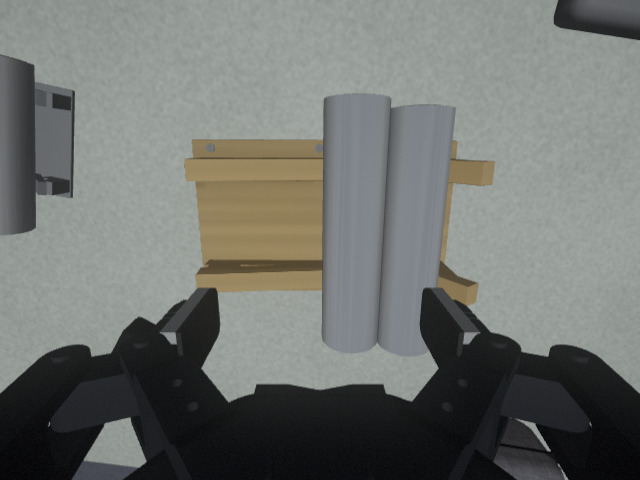

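The wrist picture shows the long tube at (355,220) touching the first at (415,225), square and seated. Next is the chock.

```bash
for i in 1 2; do python3 -m handwheel '[[0.0075,-0.0327,0.0003,0,0,-0.21],[0.0075,-0.0327,0.0003,0,0,-0.21],[0.0075,-0.0327,0.0003,0,0,-0.21],[0.0075,-0.0327,0.0003,0,0,-0.21],[0.0075,-0.0327,0.0003,0,0,-0.21],[0.0075,-0.0327,0.0003,0,0,-0.21],[0.0075,-0.0327,0.0003,0,0,-0.21],[0.0075,-0.0327,0.0003,0,0,-0.21]]' 1; done; python3 -m handwheel '[[0,0,0,0,0,0],[0,0,0,0,0,0],[0,0,0,0,0,0],[0,0,0,0,0,0],[0,0,0,0,0,0],[0,0,0,0,0,0],[0,0,0,0,0,0],[0,0,0,0,0,0]]'
python3 - <<'E'
from go import *
i,W=shot('wrist'); np.savez('w4',i=i,W=W)
I=i.astype(int);k=np.isfinite(W).all(2)&(I[...,0]-I[...,2]>30)&(abs(W[...,1]+.32)<.1)
for lo,hi in((.053,.07),(.018,.03)):
    B=W[k&(W[...,2]>lo)&(W[...,2]<hi)]; print(len(B),cv2.minAreaRect((B[:,:2]*1000).astype(np.float32)),np.median(B[:,2]))
# bed range from w3
from chk import *
z=np.load('w3.npz');W=z['W'];I=z['i'].astype(int);q=W[...,:2]-O;u=q@d;v=q@n;k=np.isfinite(W).all(2)&(I[...,0]-I[...,2]>25)&(W[...,2]>.035)&(W[...,2]<.06)&(v<0)
for s in((u<0),(u>0)): print('u',np.percentile(u[k&s],[1,99]),'v0',np.percentile(v[k&s],[.5]))
kk=k&(abs(abs(u)-.05)<.02); pf=np.polyfit(v[kk],W[...,2][kk],1); print('bed slope/z0',pf)
plan([.5745,-.334,.2],192.7,8)
E
```

```text
time: 11.73
ee_pos: [0.5801, -0.0685, 0.2026]
tcp_rot: [-180.0, 0.0, -168.9]
wrist_force: [-0.1, -0.8, 0.3]
opening: 0.0856
time: 12.4
ee_pos: [0.5748, -0.3369, 0.2001]
tcp_rot: [-180.0, 0.0, -167.3]
wrist_force: [0.8, 0.2, -0.8]
opening: 0.0855
time: 13.07
ee_pos: [0.5753, -0.3347, 0.2003]
tcp_rot: [-180.0, 0.0, -167.2]
wrist_force: [-0.2, -0.3, 0.1]
opening: 0.0855
2914 ((574.7622680664062, -334.5087585449219), (109.36022186279297, 17.774505615234375), 12.332144737243652) 0.06106890701159326
4073 ((572.5298461914062, -321.5350036621094), (109.97937774658203, 53.72282028198242), 12.07535171508789) 0.02322606885391737
u [-0.05730413 -0.03945337] v0 [-0.10858341]
u [0.04229394 0.06025678] v0 [-0.10866313]
bed slope/z0 [-0.0944307   0.03905753]
8 x [0.0001, 0.0001, 0.0, -0.0, 0.0, 0.01] | q [-30.2  20.8  23.4  92.6   0.  -43. ] pos [ 0.5752 -0.3348  0.2001] rot [-1.7999e+02  1.0000e-02 -1.6725e+02] F [-0.4 -0.3 -0.1] op 0.0852 t 13.12
```

```bash
python3 -m handwheel '[[0,0,0.022,0,0,0.1],[0,0,0.022,0,0,0.1],[0,0,0.022,0,0,0.1],[0,0,0.022,0,0,0.1],[0,0,0.022,0,0,0],[0,0,0.022,0,0,0],[0,0,0.01,0,0,0],[0,0,0.006,0,0,0]]' && python3 -m handwheel '[[0,0,0,0,0,0],[0,0,0,0,0,0],[0,0,0,0,0,0],[0,0,0,0,0,0],[0,0,0,0,0,0],[0,0,0,0,0,0],[0,0,0,0,0,0],[0,0,0,0,0,0]]' -1 50 && python3 -m handwheel '[[0,0,0,0,0,0],[0,0,0,0,0,0],[0,0,0,0,0,0],[0,0,0,0,0,0],[0,0,-0.005,0,0,0],[0,0,-0.015,0,0,0],[0,0,-0.03,0,0,0],[0,0,-0.03,0,0,0]]' && python3 -m handwheel '[[0,0,-0.03,0,0,0],[0,0,-0.03,0,0,0],[0,0,-0.005,0,0,0],[0,0,0,0,0,0],[0,0,0,0,0,0],[0,0,0,0,0,0],[0,0,0,0,0,0],[0,0,0,0,0,0]]'
python3 - <<'E'
from chk import *
t=w(.0015,-.060); print(t); plan([*t,.2],189.35,24)
E
```

```text
time: 13.78
ee_pos: [0.5744, -0.3347, 0.0503]
tcp_rot: [179.9, -0.1, -167.7]
wrist_force: [-0.1, 0.6, 0.7]
opening: 0.0858
time: 14.45
ee_pos: [0.5756, -0.3355, 0.053]
tcp_rot: [-179.9, 0.1, -167.7]
wrist_force: [0.1, 1.2, 5.8]
opening: 0.0172
time: 15.12
ee_pos: [0.574, -0.3347, 0.1311]
tcp_rot: [179.8, -0.2, -167.7]
wrist_force: [0.8, -0.5, -3.5]
opening: 0.0171
time: 15.78
ee_pos: [0.5747, -0.335, 0.1952]
tcp_rot: [179.9, -0.1, -167.7]
wrist_force: [0.2, 0.4, -2.8]
opening: 0.0169
[0.60542797 0.14224084]
24 x [-0.005, 0.0193, -0.0002, 0.0, -0.0, 0.12] | q [-30.2  20.8  22.9  92.2  -0.  -42.6] pos [ 0.5747 -0.335   0.1952] rot [ 1.7990e+02 -1.1000e-01 -1.6768e+02] F [ 0.2  0.4 -2.8] op 0.0169 t 15.78
```

```bash
for i in 1 2; do python3 -m handwheel '[[-0.0075,0.029,-0.0002,0,0,0.18],[-0.0075,0.029,-0.0002,0,0,0.18],[-0.0075,0.029,-0.0002,0,0,0.18],[-0.0075,0.029,-0.0002,0,0,0.18],[-0.0075,0.029,-0.0002,0,0,0.18],[-0.0075,0.029,-0.0002,0,0,0.18],[-0.0075,0.029,-0.0002,0,0,0.18],[-0.0075,0.029,-0.0002,0,0,0.18]]'; done
python3 -m handwheel '[[0,0,0,0.5,0,0],[0,0,0,1,0,0],[0,0,0,1.5,0,0],[0,0,0,1.5,0,0],[0,0,0,1,0,0],[0,0,0,0.5,0,0],[0,0,0,0,0,0],[0,0,0,0,0,0]]'
python3 - <<'E'
from chk import *
i,W=shot('wrist','w5.png'); np.savez('w5',i=i,W=W)
T,o=tool(); I=i.astype(int);L=(W-T[:3,3])@T[:3,:3]   # tool coords
k=np.isfinite(W).all(2)&(I[...,0]-I[...,2]>30)&(L[...,2]<.08)&(abs(L[...,1])<.08)
B=L[k]; print('held chock tool-frame z pct',np.percentile(B[:,2],[1,50,99]).round(4),'y',np.percentile(B[:,1],[1,99]).round(4),'x',np.percentile(B[:,0],[1,99]).round(4))
top=B[(B[:,2]<.0)]; 
if len(top): print('rib',len(top),cv2.minAreaRect((top[:,:2]*1000).astype(np.float32)))
t=w(.0015,-.0476); plan([*t,.1003],189.35,8,6)
E
```

```text
time: 16.45
ee_pos: [0.5864, -0.0944, 0.198]
tcp_rot: [180.0, -0.0, -169.1]
wrist_force: [-0.2, 0.1, -3.3]
opening: 0.0167
time: 17.12
ee_pos: [0.6042, 0.1445, 0.1995]
tcp_rot: [-180.0, -0.1, -170.6]
wrist_force: [0.7, -0.8, -2.8]
opening: 0.0171
time: 17.78
ee_pos: [0.6046, 0.1427, 0.2001]
tcp_rot: [-174.0, -0.0, -170.6]
wrist_force: [0.5, 0.0, -3.3]
opening: 0.0172
held chock tool-frame z pct [-0.0094 -0.0058  0.0484] y [-0.0124  0.0472] x [-0.0311  0.0551]
rib 9812 ((12.736690521240234, 9.447423934936523), (35.63812255859375, 84.9370346069336), 89.85387420654297)
8 x [-0.0001, 0.0028, 0.0123, 0.0, 0.0, 0.01] | q [15.8 14.8 15.8 91.6 -5.9  6.5] pos [0.6046 0.1427 0.2002] rot [-174.02   -0.   -170.59] F [-0.6 -0.1 -2.9] op 0.0172 t 17.83
```

View pics/w5.png

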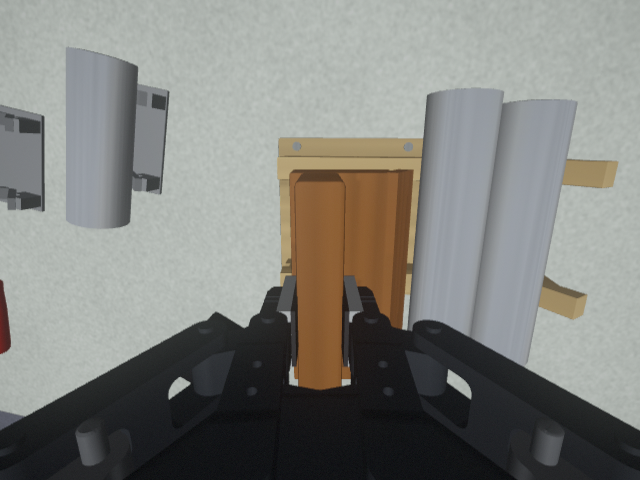

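The chock hangs square in the grip at (350,270), leaning 6° with the bed and toe towards the tubes at (460,230).

```bash
python3 -m handwheel '[[0,0.0028,0.016,0,0,0],[0,0.0028,0.016,0,0,0],[0,0.0028,0.016,0,0,0],[0,0.0028,0.016,0,0,0],[0,0.0028,0.014,0,0,0],[0,0.0028,0.01,0,0,0],[0,0.0028,0.007,0,0,0],[0,0.0028,0.0035,0,0,0]]' && python3 -m handwheel '[[0,0,0,0,0,0],[0,0,0,0,0,0],[0,0,0,0,0,0],[0,0,0.0005,0,0,0],[0,0,0.0005,0,0,0],[0,0,0.0005,0,0,0],[0,0,0,0,0,0],[0,0,0,0,0,0]]'
python3 - <<'E'
from chk import *
plan([*w(.0015,-.0476),.0973],189.35,8,6)
E
```

```text
time: 18.5
ee_pos: [0.6024, 0.1548, 0.099]
tcp_rot: [-174.0, -0.1, -170.6]
wrist_force: [-0.0, -0.4, -2.9]
opening: 0.017
time: 19.17
ee_pos: [0.6027, 0.1547, 0.0984]
tcp_rot: [-174.0, -0.0, -170.6]
wrist_force: [0.2, 0.3, -3.1]
opening: 0.017
8 x [-0.0001, -0.0, 0.0001, -0.0, 0.0, 0.01] | q [17.  15.2  5.  80.6 -5.9  7.6] pos [0.6027 0.1547 0.0984] rot [-174.     -0.   -170.56] F [ 0.2  0.3 -3.1] op 0.017 t 19.17
```

```bash
python3 -m handwheel '[[0,0.002,0,0,0,0],[0,0.002,0,0,0,0],[0,0.002,0,0,0,0],[0,0.002,0,0,0,0],[0,0.002,0,0,0,0],[0,0,0,0,0,0],[0,0,0,0,0,0],[0,0,0,0,0,0]]' && python3 -m handwheel '[[0,0,0.0004,0,0,0],[0,0,0.0004,0,0,0],[0,0,0.0004,0,0,0],[0,0,0,0,0,0],[0,0,0,0,0,0],[0,0,0,0,0,0],[0,0,0,0,0,0],[0,0,0,0,0,0]]'
```

```text
time: 19.83
ee_pos: [0.6011, 0.1646, 0.0973]
tcp_rot: [-174.0, -0.0, -170.6]
wrist_force: [0.6, -0.2, -3.0]
opening: 0.017
time: 20.5
ee_pos: [0.6011, 0.1645, 0.0971]
tcp_rot: [-174.0, 0.0, -170.6]
wrist_force: [-3.5, 0.5, 5.4]
opening: 0.0171
```

```bash
python3 -m handwheel '[[0,0,-0.0005,0,0,0],[0,0.0005,0,0,0,0],[0,0.0005,0,0,0,0],[0,0.0005,0,0,0,0],[0,0.0005,0,0,0,0],[0,0.0005,0,0,0,0],[0,0,0,0,0,0],[0,0,0,0,0,0]]';python3 -m handwheel '[[0,0.0004,0,0,0,0],[0,0.0004,0,0,0,0],[0,0,0,0,0,0],[0,0,0,0,0,0],[0,0,0,0,0,0],[0,0,0,0,0,0],[0,0,0,0,0,0],[0,0,0,0,0,0]]'
```

```text
time: 21.17
ee_pos: [0.6012, 0.1667, 0.0969]
tcp_rot: [-174.0, 0.1, -170.6]
wrist_force: [-0.8, -2.0, 5.3]
opening: 0.0168
time: 21.83
ee_pos: [0.6011, 0.1674, 0.0968]
tcp_rot: [-174.0, 0.1, -170.6]
wrist_force: [0.2, -4.0, 5.1]
opening: 0.0177
```

```bash
python3 -m handwheel '[[0,0.0003,-0.0003,0,0,0],[0,0.0003,0,0,0,0],[0,0.0003,0,0,0,0],[0,0.0003,0,0,0,0],[0,0,0,0,0,0],[0,0,0,0,0,0],[0,0,0,0,0,0],[0,0,0,0,0,0]]'
python3 - <<'E'
from chk import *
chk([('first',.0778,.055,.2),('long',.0281,.06,.2)])
T,o=tool(); c=T[:3,3]+.0526*T[:3,2]; print('chock v',(c[:2]-O)@n,'u',(c[:2]-O)@d,'z',c[2],o['wrist_force'].round(1))
E
```

```text
time: 22.5
ee_pos: [0.6009, 0.168, 0.0969]
tcp_rot: [-173.9, 0.1, -170.6]
wrist_force: [2.5, -7.3, 4.6]
opening: 0.017
first u,v 0.0083 0.0771 yaw 9.3 z 0.0556 ('len', np.float64(0.2027), np.int64(1460))
long u,v 0.0029 0.0296 yaw 9.72 z 0.0619 ('len', np.float64(0.2073), np.int64(1626))
chock v -0.03949081199441463 u 0.0012773013406933013 z 0.04449715965750392 [ 0.9 -7.   4.8]
```

Contact is confirmed: the side force rose to 7 N and the chock is at its seat. I'll release it.

```bash
python3 -m handwheel '[[0,-0.0005,0,0,0,0],[0,0,0,0,0,0],[0,0,0,0,0,0],[0,0,0,0,0,0],[0,0,0,0,0,0],[0,0,0,0,0,0],[0,0,0,0,0,0],[0,0,0,0,0,0]]' -0.15 && python3 -m handwheel '[[0,0,-0.005,0,0,0],[0,0,-0.005,0,0,0],[0,0,-0.01,0,0,0],[0,0,-0.015,0,0,0],[0,0,-0.025,0,0,0],[0,0,-0.025,0,0,0],[0,0,-0.025,0,0,0],[0,0,-0.005,0,0,0]]' && python3 -m handwheel '[[0,0,0,-1.5,0,0],[0,0,0,-1.5,0,0],[0,0,0,-1.5,0,0],[0,0,0,-1.5,0,0],[0,0,0,0,0,0],[0,0,0,0,0,0],[0,0,0,0,0,0],[0,0,0,0,0,0]]' 1
python3 - <<'E'
from chk import *
chk([('first',.0778,.055,.2),('long',.0281,.06,.2)])
i,W=shot('wrist','w6.png'); np.savez('w6',i=i,W=W)
I=i.astype(int);q=W[...,:2]-O;u=q@d;v=q@n
k=np.isfinite(W).all(2)&(I[...,0]-I[...,2]>25)&(W[...,2]>.095)&(W[...,2]<.115)&(v<0)
B=np.c_[u[k],v[k]]*1000; print('rib top',len(B),cv2.minAreaRect(B.astype(np.float32)),np.median(W[k][:,2]))
plan([.5715,-.0738,.2],177.5,16)
E
```

```text
time: 23.27
ee_pos: [0.6004, 0.1685, 0.0965]
tcp_rot: [-174.0, -0.0, -170.6]
wrist_force: [-0.0, 0.3, -0.4]
opening: 0.036
time: 23.93
ee_pos: [0.5994, 0.181, 0.2168]
tcp_rot: [-174.1, 0.4, -170.5]
wrist_force: [1.0, -0.0, 0.7]
opening: 0.0364
time: 24.6
ee_pos: [0.5984, 0.1805, 0.2109]
tcp_rot: [-180.0, -0.0, -170.5]
wrist_force: [0.1, 0.7, 0.3]
opening: 0.0851
first u,v 0.0076 0.0768 yaw 9.05 z 0.0556 ('len', np.float64(0.202), np.int64(1698))
long u,v 0.003 0.0301 yaw 9.66 z 0.062 ('len', np.float64(0.2065), np.int64(2178))
rib top 3652 ((0.9608726501464844, -33.34068298339844), (18.10539436340332, 109.72930145263672), 89.90886688232422) 0.10475443091164582
16 x [0.0027, -0.0158, 0.0007, -0.0, -0.0, 0.75] | q [16.8 14.9 17.3 92.3 -0.   7.3] pos [0.5984 0.1805 0.2108] rot [-1.7998e+02 -1.0000e-02 -1.7054e+02] F [-0.  -0.2  0.8] op 0.0852 t 24.75
```

View pics/w6.png

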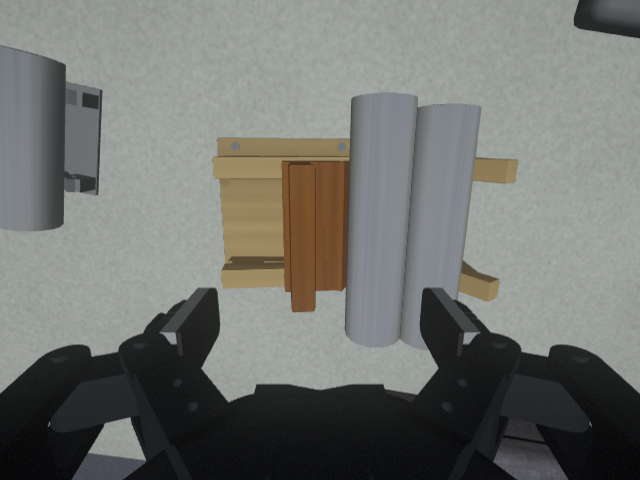

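The chock sits at (315,230), square, with its face against the long tube (380,220), and the tubes are still in their seats. The short aluminium tube is next.

```bash
for i in 1 2; do python3 -m handwheel '[[0.0027,-0.0158,0.0007,0,0,0.75],[0.0027,-0.0158,0.0007,0,0,0.75],[0.0027,-0.0158,0.0007,0,0,0.75],[0.0027,-0.0158,0.0007,0,0,0.75],[0.0027,-0.0158,0.0007,0,0,0.75],[0.0027,-0.0158,0.0007,0,0,0.75],[0.0027,-0.0158,0.0007,0,0,0.75],[0.0027,-0.0158,0.0007,0,0,0.75]]' 1; done;  python3 -m handwheel '[[0,0,0,0,0,0],[0,0,0,0,0,0],[0,0,0,0,0,0],[0,0,0,0,0,0],[0,0,0,0,0,0],[0,0,0,0,0,0],[0,0,0,0,0,0],[0,0,0,0,0,0]]'
python3 - <<'E'
from go import *
import m
i,W=shot('wrist'); m.P=W.reshape(-1,3); m.P=m.P[np.isfinite(m.P).all(1)]
b=m.cyl((.572,-.074),np.radians(-2.5),.14,.03); print(b)
d=np.array([np.cos(np.radians(b[1])),np.sin(np.radians(b[1]))]);n=np.array([-d[1],d[0]]); q=W[...,:2]-b[0]; k=np.isfinite(W).all(2)
s=k&(abs(q@n)>.027)&(abs(q@n)<.04)&(W[...,2]>.022)&(W[...,2]<.04)&(abs(q@d)<.12)
print('plates',np.histogram((q@d)[s],np.arange(-.1,.101,.01))[0])
plan([*b[0],.051],180+b[1],8)
E
```

```text
time: 25.42
ee_pos: [0.5916, 0.0501, 0.2053]
tcp_rot: [-180.0, -0.0, -176.7]
wrist_force: [0.1, -0.1, 1.0]
opening: 0.085
time: 26.08
ee_pos: [0.5715, -0.0764, 0.1997]
tcp_rot: [-180.0, 0.0, 177.3]
wrist_force: [-0.7, 0.2, 1.0]
opening: 0.0856
time: 26.75
ee_pos: [0.5723, -0.0741, 0.1997]
tcp_rot: [-180.0, -0.0, 177.5]
wrist_force: [0.4, 0.0, -0.0]
opening: 0.0855
(array([ 0.5707, -0.0736]), np.float64(-2.5), np.float64(0.0401), 'len', np.float64(0.1384), np.int64(9794), (9794, 3))
plates [  0   0   0   0  21 170  27   0   0   0   0   0  96 104   0   0   0   0
   0   0]
8 x [0.0002, 0.0001, 0.0186, 0.0, -0.0, -0.0] | q [-7.4  8.   7.9 90.   0.  -4.8] pos [ 0.5722 -0.0741  0.1997] rot [180.    -0.   177.47] F [ 0.1 -0.2  0.5] op 0.0854 t 26.8
```

```bash
python3 -m handwheel '[[0.0002,0.0001,0.022,0,0,0],[0.0002,0.0001,0.022,0,0,0],[0.0002,0.0001,0.022,0,0,0],[0.0002,0.0001,0.022,0,0,0],[0.0002,0.0001,0.022,0,0,0],[0.0002,0.0001,0.022,0,0,0],[0,0,0.012,0,0,0],[0,0,0.0077,0,0,0]]' && python3 -m handwheel '[[0,0,0,0,0,0],[0,0,0,0,0,0],[0,0,0,0,0,0],[0,0,0,0,0,0],[0,0,0,0,0,0],[0,0,0,0,0,0],[0,0,0,0,0,0],[0,0,0,0,0,0]]' -1 50 && python3 -m handwheel '[[0,0,0,0,0,0],[0,0,0,0,0,0],[0,0,-0.005,0,0,0],[0,0,-0.015,0,0,0],[0,0,-0.03,0,0,0],[0,0,-0.03,0,0,0],[0,0,-0.04,0,0,0],[0,0,-0.04,0,0,0]]'
python3 - <<'E'
from chk import *
plan([*w(.0015,.0578),.215],189.35,16)
E
```

```text
time: 27.47
ee_pos: [0.5703, -0.0736, 0.0463]
tcp_rot: [180.0, -0.1, 177.4]
wrist_force: [-0.8, -0.5, -0.3]
opening: 0.0853
time: 28.13
ee_pos: [0.572, -0.0743, 0.0499]
tcp_rot: [-179.9, 0.2, 177.4]
wrist_force: [-1.8, -3.2, 6.2]
opening: 0.0481
time: 28.8
ee_pos: [0.5703, -0.0734, 0.2093]
tcp_rot: [180.0, -0.1, 177.4]
wrist_force: [1.6, -0.8, -2.5]
opening: 0.0485
16 x [-0.0021, 0.0207, -0.0003, 0.0, -0.0, -0.74] | q [-7.3  7.9  8.9 91.1  0.  -4.8] pos [ 0.5703 -0.0734  0.2093] rot [ 1.7996e+02 -8.0000e-02  1.7745e+02] F [ 1.6 -0.8 -2.5] op 0.0485 t 28.8
```

```bash
for i in 1 2; do python3 -m handwheel '[[-0.0021,0.0207,-0.0003,0,0,-0.74],[-0.0021,0.0207,-0.0003,0,0,-0.74],[-0.0021,0.0207,-0.0003,0,0,-0.74],[-0.0021,0.0207,-0.0003,0,0,-0.74],[-0.0021,0.0207,-0.0003,0,0,-0.74],[-0.0021,0.0207,-0.0003,0,0,-0.74],[-0.0021,0.0207,-0.0003,0,0,-0.74],[-0.0021,0.0207,-0.0003,0,0,-0.74]]'; done;  python3 -m handwheel '[[0,0,0,0,0,0],[0,0,0,0,0,0],[0,0,0,0,0,0],[0,0,0,0,0,0],[0,0,0,0,0,0],[0,0,0,0,0,0],[0,0,0,0,0,0],[0,0,0,0,0,0]]'
python3 - <<'E'
from chk import *
T,o=tool(); i,W=shot('wrist','w7.png'); m.P=W.reshape(-1,3); m.P=m.P[np.isfinite(m.P).all(1)]
r=m.cyl(o['ee_pos'][:2],y,.14,.2); print('held',r,'v',(r[0]-O)@n,'tcp',o['ee_pos'].round(4))
for nm,v,z in(('long',.0281,.06),('first',.0778,.055)):
    r=m.cyl(w(0,v),y,.2,z); print(nm,(r[0]-O)@n,r[1],r[2])
plan([*w(.0015,.0578),.118],189.35,8)
E
```

```text
time: 29.47
ee_pos: [0.5876, 0.0931, 0.2106]
tcp_rot: [180.0, -0.0, -176.6]
wrist_force: [0.8, 1.0, -3.0]
opening: 0.0484
time: 30.13
ee_pos: [0.587, 0.2594, 0.213]
tcp_rot: [180.0, -0.0, -170.7]
wrist_force: [0.8, 0.2, -3.2]
opening: 0.0482
time: 30.8
ee_pos: [0.5874, 0.2578, 0.2129]
tcp_rot: [180.0, 0.0, -170.8]
wrist_force: [0.6, -0.6, -3.0]
opening: 0.0482
held (array([0.5662, 0.2549]), np.float64(9.33), np.float64(0.2035), 'len', np.float64(0.097), np.int64(30908), (30908, 3)) v 0.05753557739942221 tcp [0.5874 0.2578 0.2129]
long 0.024167194607187407 5.15 0.0609
first 0.10405170294090206 40.52 0.0568
8 x [0.0001, 0.0001, 0.0119, 0.0, 0.0, -0.01] | q [23.7 17.4 20.5 93.1  0.  14.5] pos [0.5873 0.258  0.2129] rot [ 180.      0.   -170.74] F [-0.4  0.7 -3.5] op 0.0482 t 30.85
```

View pics/w7.png

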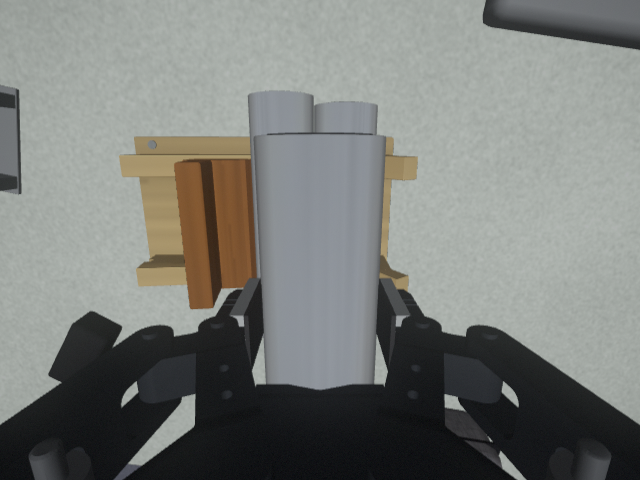

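The short tube hangs at (320,230) over the valley between the long tube (280,110) and the first (345,115), parallel to them. Lowering.

```bash
python3 -m handwheel '[[0.0001,0.0001,0.016,0,0,0],[0.0001,0.0001,0.016,0,0,0],[0.0001,0.0001,0.016,0,0,0],[0.0001,0.0001,0.016,0,0,0],[0.0001,0.0001,0.016,0,0,0],[0,0,0.01,0,0,0],[0,0,0.005,0,0,0],[0,0,0.003,0,0,0]]' && python3 -m handwheel '[[0,0,0,0,0,0],[0,0,0,0,0,0],[0,0,0,0,0,0],[0,0,0.0006,0,0,0],[0,0,0.0006,0,0,0],[0,0,0.0006,0,0,0],[0,0,0,0,0,0],[0,0,0,0,0,0]]'
```

```text
time: 31.52
ee_pos: [0.5865, 0.2585, 0.1143]
tcp_rot: [-180.0, -0.0, -170.7]
wrist_force: [0.2, -0.2, -2.2]
opening: 0.0483
time: 32.18
ee_pos: [0.5867, 0.2586, 0.113]
tcp_rot: [-180.0, -0.0, -170.7]
wrist_force: [-0.0, 0.3, -2.6]
opening: 0.0487
```

```bash
python3 -m handwheel '[[0,0,0.0004,0,0,0],[0,0,0.0004,0,0,0],[0,0,0.0004,0,0,0],[0,0,0.0004,0,0,0],[0,0,0,0,0,0],[0,0,0,0,0,0],[0,0,0,0,0,0],[0,0,0,0,0,0]]'
```

```text
time: 32.85
ee_pos: [0.5867, 0.2586, 0.1118]
tcp_rot: [180.0, 0.0, -170.7]
wrist_force: [-2.7, -0.8, 3.6]
opening: 0.048
```

```bash
python3 -m handwheel '[[0,0,0,0,0,0],[0,0,0,0,0,0],[0,0,0,0,0,0],[0,0,0,0,0,0],[0,0,0,0,0,0],[0,0,0,0,0,0],[0,0,0,0,0,0],[0,0,0,0,0,0]]' 0.5 && python3 -m handwheel '[[0,0,-0.004,0,0,0],[0,0,-0.008,0,0,0],[0,0,-0.015,0,0,0],[0,0,-0.025,0,0,0],[0,0,-0.025,0,0,0],[0,0,-0.025,0,0,0],[0,0,-0.02,0,0,0],[0,0,-0.005,0,0,0]]' && python3 -m handwheel '[[0,0,0,0,0,0],[0,0,0,0,0,0],[0,0,0,0,0,0],[0,0,0,0,0,0],[0,0,0,0,0,0],[0,0,0,0,0,0],[0,0,0,0,0,0],[0,0,0,0,0,0]]' 1
python3 - <<'E'
from chk import *
chk([('short',.0574,.105,.14)]); 
chk([('first',.0778,.055,.2),('long',.0281,.06,.2)])
i,W=shot('wrist','w8.png'); chk([('short w',.0574,.105,.14)],('wrist',))
I=i.astype(int);q=W[...,:2]-O;u=q@d;v=q@n
k=np.isfinite(W).all(2)&(I[...,0]-I[...,2]>25)&(W[...,2]>.095)&(W[...,2]<.115)&(v<0)
B=np.c_[u[k],v[k]]*1000; print('rib top',len(B),cv2.minAreaRect(B.astype(np.float32)),np.median(W[k][:,2]))
E
```

```text
time: 33.52
ee_pos: [0.5867, 0.2586, 0.1114]
tcp_rot: [180.0, -0.0, -170.7]
wrist_force: [0.1, -0.3, -1.0]
opening: 0.0639
time: 34.18
ee_pos: [0.5874, 0.2589, 0.2433]
tcp_rot: [179.9, 0.3, -170.7]
wrist_force: [1.9, 0.8, 0.8]
opening: 0.0642
time: 34.85
ee_pos: [0.5867, 0.2586, 0.2382]
tcp_rot: [-180.0, -0.0, -170.7]
wrist_force: [0.2, 0.0, -0.4]
opening: 0.0853
short u,v 0.0035 0.0566 yaw 9.35 z 0.1011 ('len', np.float64(0.144), np.int64(1494))
first u,v 0.0042 0.0557 yaw 12.28 z 0.0948 ('len', np.float64(0.2112), np.int64(1100))
long u,v 0.0039 0.0476 yaw 9.09 z 0.0912 ('len', np.float64(0.2089), np.int64(1287))
short w u,v 0.0008 0.0573 yaw 9.17 z 0.1014 ('len', np.float64(0.1384), np.int64(11279))
rib top 3201 ((0.7498359680175781, -32.48909378051758), (18.72952651977539, 109.60828399658203), 89.80631256103516) 0.10447737387073491
```

View pics/w8.png

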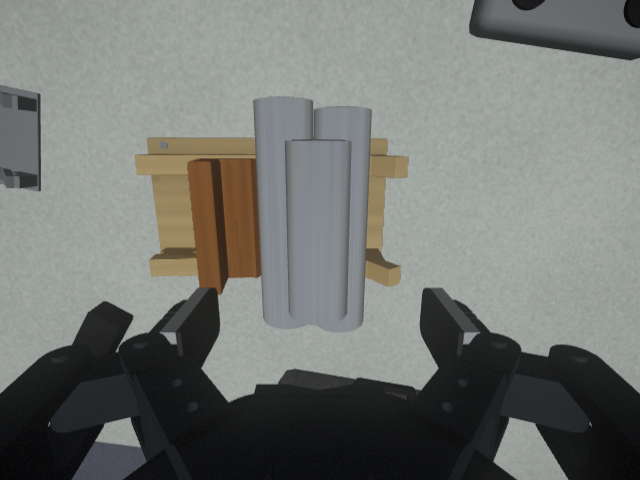

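The short tube lies in the valley at (318,230), with the chock at (225,220) and both lower tubes square. Its measured axis is y 57 mm, z 101–102 mm in the cradle frame. The last fits for the two lower tubes picked up points from the short tube and can't be used, but the short tube's height and y only fit if both are in their seats. The gripper is well clear, so I'm handing in.

```bash
python3 -c "
from workcell import order; print(order.job_done())"
```

```text
the job is handed in; nothing more can be done
None
```

The job is done and handed in at about 35 s of the 72 s allowed; no verdict was reported. I laid the long tube beside the first, slid the chock up against it, and set the short aluminium tube in the valley on top. The blue tube was left alone.

**Last checks, in the cradle frame:**

| Item | Measured | Wanted | Yaw against cradle |
|---|---|---|---|
| Short tube, y | 57 mm | 57.4 mm | within 0.2° |
| Short tube, z | 101–102 mm | 102.6 mm | – |
| Chock origin, y | about -39 mm | -38.6 mm | within 0.2° |

- **Chock:** its position is worked out from the top of its rib. I pushed it on until the side force rose to about 7 N, then let go.
- **Centring:** the short tube and chock were within about 4 mm of centre. The two lower tubes were within about 8 mm when last measured.
- **Release:** the gripper was open and clear of everything, with no force on the wrist.

**Failed check:** the final camera fits of the two lower tubes were no good, because points from the short tube got mixed in. Before the short tube went on, they measured y = 77 mm (first) and 30 mm (long), within about 2 mm of their seats. The last picture and the short tube's position agree with that.

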